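# Unlock the push-and-turn cap of the square reagent bottle

### The job

Unlock the child-resistant cap of the square bottle that is clamped in its bench holder: press the cap down and, keeping it pressed, turn it counterclockwise past its catch, then let go so that it springs up, unlocked. Leave the round bottle in the other holder untouched.

Things in the scene. Friction and masses are not known exactly. Their poses are not given: they have to be found in the camera images.
- cap_top (a point): Centre of the top of the square bottle's cap: white, round, ribbed, 43 mm across, 30 mm high, top at 138 mm while locked; the shoulder lies 8 mm under the cap. Grip its sides from above, about 4 mm below this point. The bottle is amber, square, 58 mm wide, clamped in a grey holder (84 mm foot) fixed to the worktop. z up; x along the cap's raised pointer, turns with it.
- cap_turn (a joint): Turn of that cap about its vertical axis, rad: 0 = locked, grows counterclockwise seen from above; it starts at 0 to 0.05. Unpressed, a tooth blocks it at about 0.1. Pressed, it turns under the tooth, which ends at about 0.9; stop at 1.3. Friction 0.05 N m. Turning the hand by 1.15 is right.
- cap_lift (a joint): Height of that cap, m: 0 = locked rest, negative = pressed, positive = sprung up. It must be 4 mm down to pass the tooth and bottoms at -0.008: press 6 mm. Its spring pushes up with 5 N at 0, 8 N at -0.006. Let go beyond the tooth, it springs up to +0.007 and then cannot turn back.
- round_bottle: The other bottle: amber, round, 58 mm in diameter, in the same kind of fixed holder with the same size of cap (top at 138 mm). Origin on the worktop under its centre, z up. Not to be touched.

How it is judged (in metres and radians):
On the way:
1. the square bottle's cap is pressed down at least 3 mm (value of joint cap_lift below -0.003 m), for 0.1 s.
At the end, for the whole second after the job is handed in: The square bottle's cap is turned more than 0.8 rad counterclockwise from its locked position, has sprung up more than 4 mm above its locked height, and is at rest (value of joint cap_turn above 0.8 rad and value of joint cap_lift above 0.004 m and velocity of joint cap_turn between -0.1 and 0.1 rad/s); the robot touches nothing.
It fails at once if the round bottle is touched with more than 1 N (contact force between any of the arm, the fingers and round_bottle above 1 N).
It also fails if it takes over 35 s, if anything falls off the work surface, if the arm or the gripper's body presses on something with over 40 N, if the wrist force passes 120 N, or if a joint passes its speed limit or range.

### The arm

A 6-joint arm with a two-finger parallel gripper is mounted at the origin on a cart in front of the work surface, level with it; the furniture and walls round the work are solid. World frame = base frame: x ahead of the robot, y to its left, z up, the work surface at z = 0. Lengths are in m, angles in degrees, forces in N, time in s.
With the tool pointing down it reaches from about 0.35 to 0.875 m from the base axis. Payload 4.2 kg.
Tool frame: the origin (TCP) lies on the centre line of the jaws, within the pads' length; the fingertips stand tip_reach ahead of it and the grasp point (between the pads) is the TCP (tip_reach is the distance from the TCP to the fingertips, in m); z points along the fingers, y is the line along which they close (so a half turn about z gives the same grasp; the last joint's range is limited). The gripper opens to 87 mm and grips with 3 to 60 N. Pads are 19 mm wide; open, the fingers measure 117 mm over their backs; the gripper's body (75 mm by 190 mm) begins 51 mm behind the grasp point.
Start: joints at [-54.339, 22.042, 0.453, 0, -68.411, -14.817], TCP at [0.222, -0.584, 0.204] pointing down, gripper open.
Joint ranges: [-179.83, 179.83], [-69.29, 118.12], [-61.27, 80.66], [-181.25, 117.63], [-171.15, -9.14], [-177.46, 177.46]. Speed limits (degrees/s): [159.86, 159.86, 180, 180, 180, 180].

### API

Orientations are given as a 3x3 rotation matrix whose columns are the frame's x, y, z axes.
In Python, from station import sense, capture, finish_job, tip_reach gives the robot as it stands.
- The arm moves only by the tool arm_command, never from a script. Its argument "deltas" is a list of rows, each a list of 7 numbers: the turn, a rotation vector about the tool's x, y, z in rad, then the shift along the tool's x, y, z in cm, then the closure, from -1 (fully open) to 1 (shut), so that 0 is half open. In form: [[rx, ry, rz, dx, dy, dz, hand], ...]. A call has 1 to 8 rows; each row is the pose to reach, as a shift and turn from the pose commanded when the call began, along the tool's axes at that moment; what a row does not reach only later rows make up. A row lasts 1/12 s, in which the tool goes at most 41.7 mm and 7.16 degrees, less where a joint would pass 70% of its speed; a pose out of reach is approached as far as the arm can. A call with a gripper value outside its range is refused whole. The fingers move at their own pace and stop on an object; the grip force is fixed at half the most. Time passes only in rows, so rows that repeat a pose let the fingers close. It gives the time, the measured TCP pose, the force, the opening and the grip force at its end, in the units of the state.
- sense(): the state, without advancing time (a new reading comes with each control period).
- capture(name): name is "scene" or "top" or "wrist"; returns a dict with "pixels" (384x512x3 uint8, blue, green, red), "fovy" (degrees; the focal length in pixels is half the picture's height over the tangent of half this angle, whatever the lens; pixels are square), "cx", "cy" (the principal point, pixels), "rvec" (rotation vector, rad) and "tvec" (3), from world to camera coordinates, as OpenCV has them. Camera axes: x right, y down, z forward; pixel columns grow to the right and rows downward; lengths in m; the calibration is good to about 2 mm. A picture is of the moment at which its call begins. There is no depth.
- finish_job(): hands the job in; it is judged then, once.
The state is a dict: "time_s": time; "joints": joint angles; "joint_velocities": joint speeds; "effort": joint torques, N m; "tcp_pos": TCP position; "ee_rot": TCP orientation; "wrist_force": force on the tool from outside, world axes, zero at the start; "moment": the same for the moment, N m; "gripper_width": opening from 0.0 (shut) to 1.0 (fully open); "gripper_force": force on a finger pad.
Only numpy, scipy, OpenCV 4.12 (cv2) and the standard library are available. Lean on these libraries where they do the work, as an engineer would, in place of code of your own. Each camera call takes 0.05 s, during which the arm holds its last target. There are 200 camera calls.

## Working session

There is one attempt and no reset: what is moved stays moved. The work goes in short steps, Python scripts to look and compute and a tool call to move; the robot and the scene stay as the last step left them, time stands still between calls to the robot, and variables do not carry over. Pictures are saved under pics/ and viewed, at most 10 in all, crops included, and the job is handed in when it is done.

Besides the shell and the picture viewer there is one more tool, called after "Call:" by a JSON object that holds its "op" and its "data", one argument or row to a line. arm_command: Moves the arm, as the interface text tells. Its arguments: {"type":"object","properties":{"deltas":{"type":"array"}},"required":["deltas"]}

```bash
mkdir -p pics
cat > h.py <<'E'
import numpy as np, cv2
from station import sense, capture, finish_job, tip_reach
def ray(c,u,v,z):
    "world point at height z seen at pixel u,v"
    R=cv2.Rodrigues(np.array(c["rvec"],float))[0]; t=np.array(c["tvec"],float).ravel()
    f=c["pixels"].shape[0]/2/np.tan(np.radians(c["fovy"])/2)
    d=R.T@np.array([(u-c["cx"])/f,(v-c["cy"])/f,1]); o=-R.T@t
    return o+d*(z-o[2])/d[2]
E
python3 - <<'E'
from h import *
import pickle
cs={n:capture(n) for n in("scene","top")}
pickle.dump(cs,open("c0.pkl","wb"))
for n,c in cs.items(): cv2.imwrite(f"pics/{n}0.png",c["pixels"])
s=sense();print(s,tip_reach)
E
```

```text
{'time_s': 0.1, 'joints': array([-5.43391542e+01,  2.20845545e+01,  3.89078735e-01, -2.54807613e-02,
       -6.84123303e+01, -1.48167576e+01]), 'joint_velocities': array([ 0.03780407, -0.08540967,  0.17247075,  0.03721971, -0.01852309,
       -0.0507437 ]), 'effort': array([ 1.47046944e-04, -3.91691709e+01,  1.87934643e+01,  4.23196614e+00,
        1.34732973e-02, -7.73633974e-05]), 'tcp_pos': array([ 0.22220605, -0.58355414,  0.20289763]), 'ee_rot': array([[-9.34610467e-01, -3.55672175e-01, -7.60924017e-04],
       [-3.55672979e-01,  9.34608795e-01,  1.76979430e-03],
       [ 8.16996902e-05,  1.92470839e-03, -9.99998144e-01]]), 'wrist_force': array([0.39419903, 0.14355271, 0.73944007]), 'moment': array([-0.00129908,  0.01023757,  0.04386623]), 'gripper_force': 0.0, 'gripper_width': 0.996237872946648} 0.019
```

View pics/top0.png

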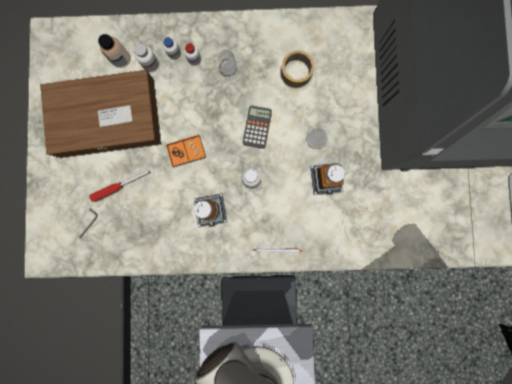

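View pics/scene0.png

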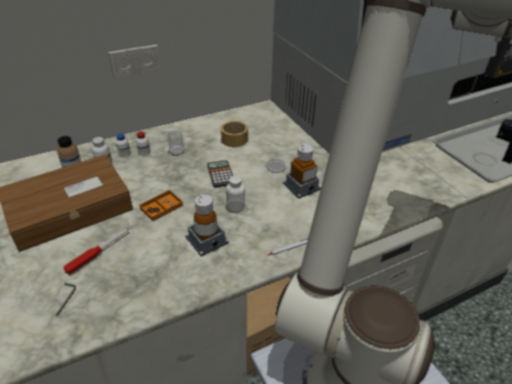

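Top view: capped amber bottles at about (205,210) and (336,175). The right one looks square, so I'll enlarge both to check.

Run:
```python
from h import *
import pickle
cs=pickle.load(open("c0.pkl","rb"));t=cs["top"]["pixels"];s=cs["scene"]["pixels"]
z=lambda p,x,y,w,k:cv2.resize(p[y:y+w,x:x+w],(k,k),interpolation=cv2.INTER_CUBIC)
cv2.imwrite("pics/z.png",np.vstack([np.hstack([z(t,185,185,50,300),z(t,305,150,50,300)]),np.hstack([z(s,180,185,75,300),z(s,270,130,75,300)])]))
c=cs["top"]
for u,v in((336,174),(205,210)): print(ray(c,u,v,.138))
print(ray(c,0,0,0),ray(c,511,383,0))
```

```text
[ 0.5592302  -0.21571677  0.138     ]
[0.47867033 0.11307584 0.138     ]
[1.13771978 0.75096232 0.        ] [-0.01418103 -0.69627695  0.        ]
```

View pics/z.png

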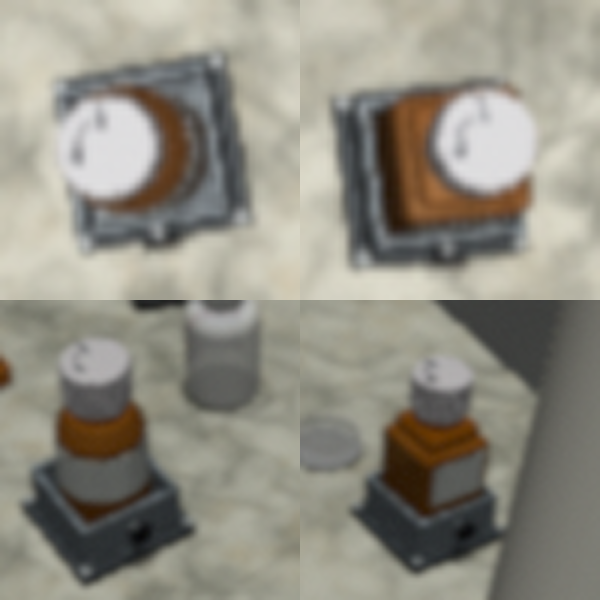

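The square bottle is the right one: cap centre at zoom (485,140), about (0.561,-0.215). The round bottle is on the left. I'll approach over open worktop, clear of the appliance, while turning the hand so that its 66° sweep stays clear too.

Call:
{"op": "arm_command", "data": {
  "deltas": [
    [0,0,-0.95,-24.1,21.1,0,-1],
    [0,0,-0.95,-24.1,21.1,0,-1],
    [0,0,-0.95,-24.1,21.1,0,-1],
    [0,0,-0.95,-24.1,21.1,0,-1],
    [0,0,-0.95,-24.1,21.1,0,-1],
    [0,0,-0.95,-24.1,21.1,0,-1],
    [0,0,-0.95,-24.1,21.1,0,-1],
    [0,0,-0.95,-24.1,21.1,0,-1]
  ]
}}

```text
time_s: 0.77
tcp_pos: [0.3732, -0.2984, 0.2037]
ee_rot: [[-0.247, -0.969, 0.0], [-0.969, 0.247, 0.001], [-0.001, 0.0, -1.0]]
wrist_force: [1.2, 0.0, 0.4]
gripper_width: 0.996
gripper_force: 0.0
```

Call:
{"op": "arm_command", "data": {
  "deltas": [
    [0,0,-0.43,-10.7,-8.3,0,-1],
    [0,0,-0.43,-10.7,-8.3,0,-1],
    [0,0,-0.43,-10.7,-8.3,0,-1],
    [0,0,-0.43,-10.7,-8.3,0,-1],
    [0,0,-0.43,-10.7,-8.3,0,-1],
    [0,0,-0.43,-10.7,-8.3,0,-1]
  ]
}}

```text
time_s: 1.27
tcp_pos: [0.4799, -0.2181, 0.2031]
ee_rot: [[0.172, -0.985, -0.002], [-0.985, -0.172, 0.0], [-0.001, 0.002, -1.0]]
wrist_force: [0.5, -0.0, -0.1]
gripper_width: 1.004
gripper_force: 0.0
```

Run:
```python
from h import *
import pickle
c=capture("wrist");pickle.dump(c,open("w1.pkl","wb"));cv2.imwrite("pics/w1.png",c["pixels"])
s=sense();print(s["tcp_pos"],s["ee_rot"],s["joints"])
p,_=cv2.projectPoints(np.array([[.561,-.215,.138]]),np.array(c["rvec"],float),np.array(c["tvec"],float),np.array([[192/np.tan(np.radians(c["fovy"])/2),0,c["cx"]],[0,192/np.tan(np.radians(c["fovy"])/2),c["cy"]],[0,0,1]]),None);print(p)
```

```text
[ 0.47927613 -0.21870507  0.20330791] [[ 1.71024452e-01 -9.85265520e-01 -1.57835203e-03]
 [-9.85266582e-01 -1.71025225e-01  3.67418421e-04]
 [-6.31942712e-04  1.49225997e-03 -9.99998687e-01]] [-6.87711870e+00  1.25513355e+01 -1.32368696e+01 -1.11768999e-02
 -6.43040984e+01  1.67293903e+01]
[[[160.44967597 180.77187162]]]
```

View pics/w1.png

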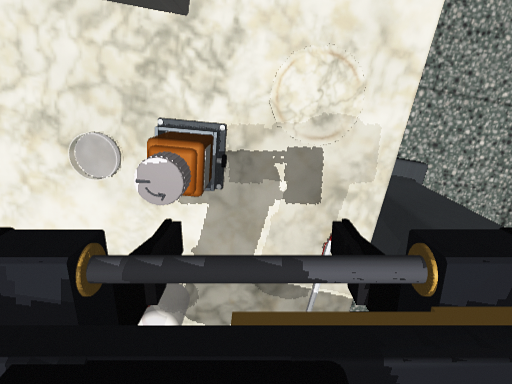

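Wrist view: the top face of the cap is centred at about (160,181), which agrees with the prediction. I'll fit it precisely.

Run:
```python
from h import *
import pickle
c=pickle.load(open("w1.pkl","rb"));p=c["pixels"][140:220,120:205]
hsv=cv2.cvtColor(p,cv2.COLOR_BGR2HSV)
g=cv2.cvtColor(p,cv2.COLOR_BGR2GRAY)
for a in range(-180,180,30):
    r=np.arange(14,34,1.); print(a,[int(g[int(round(41+k*np.sin(np.radians(a)))),int(round(40+k*np.cos(np.radians(a))))]) for k in r])
cv2.imwrite("pics/w1z.png",cv2.resize(p,None,fx=7,fy=7,interpolation=cv2.INTER_NEAREST))
for u,v in((160,180.5),(161,180.5),(160,181.5)): print(ray(c,u,v,.138))
```

```text
-180 [77, 79, 81, 81, 82, 81, 81, 81, 80, 79, 68, 176, 242, 233, 232, 233, 233, 235, 234, 233]
-150 [172, 171, 172, 172, 172, 172, 171, 172, 172, 171, 173, 167, 159, 159, 224, 226, 228, 232, 235, 234]
-120 [173, 175, 173, 173, 172, 172, 172, 169, 208, 250, 249, 245, 79, 79, 235, 236, 233, 233, 230, 229]
-90 [174, 174, 175, 175, 172, 174, 216, 249, 247, 227, 127, 156, 88, 84, 93, 94, 110, 104, 100, 94]
-60 [174, 173, 174, 174, 174, 175, 176, 178, 125, 163, 228, 96, 94, 93, 91, 93, 90, 100, 120, 115]
-30 [173, 173, 175, 174, 174, 174, 175, 160, 119, 77, 77, 78, 77, 77, 78, 78, 77, 81, 113, 127]
0 [172, 172, 172, 172, 172, 172, 173, 173, 162, 88, 72, 82, 75, 71, 77, 79, 85, 99, 91, 85]
30 [170, 170, 170, 170, 170, 170, 169, 170, 170, 166, 108, 80, 78, 78, 98, 143, 148, 150, 163, 161]
60 [170, 169, 169, 170, 168, 170, 168, 170, 168, 156, 126, 198, 229, 227, 227, 228, 230, 232, 236, 237]
90 [76, 91, 158, 171, 166, 168, 170, 169, 168, 160, 203, 225, 226, 226, 226, 225, 227, 228, 229, 230]
120 [116, 84, 153, 170, 169, 169, 170, 168, 169, 164, 208, 220, 218, 218, 222, 225, 229, 231, 231, 233]
150 [178, 105, 104, 171, 171, 171, 169, 170, 168, 168, 157, 229, 228, 228, 227, 228, 227, 226, 228, 229]
[ 0.56139099 -0.21517085  0.138     ]
[ 0.56056645 -0.2153148   0.138     ]
[ 0.56131694 -0.21430368  0.138     ]
```

View pics/w1z.png

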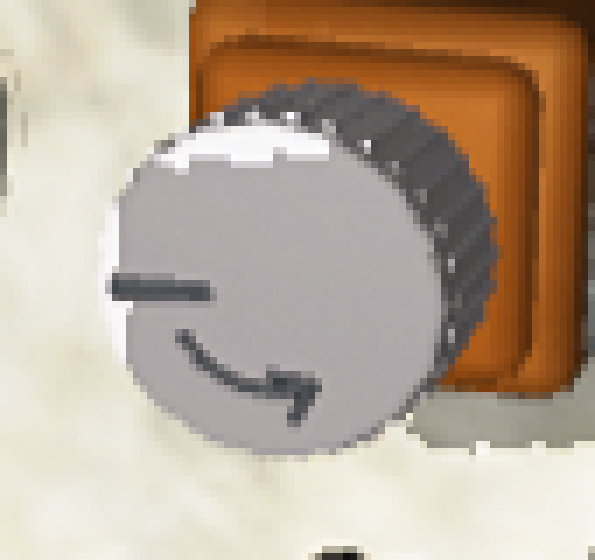

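Call:
{"op": "arm_command", "data": {
  "deltas": [
    [0,0,0,1.1,-8.2,0,-1],
    [0,0,0,1.1,-8.2,0,-1],
    [0,0,0,1.1,-8.2,0,-1],
    [0,0,0,1.1,-8.2,3.0,-1],
    [0,0,0,1.1,-8.2,6.0,-1],
    [0,0,0,1.1,-8.2,6.9,-1],
    [0,0,0,1.1,-8.2,6.9,-1],
    [0,0,0,1.1,-8.2,6.9,-1]
  ]
}}

```text
time_s: 1.98
tcp_pos: [0.5624, -0.2165, 0.1356]
ee_rot: [[0.171, -0.985, 0.0], [-0.985, -0.171, -0.001], [0.001, 0.0, -1.0]]
wrist_force: [0.5, 0.2, 0.6]
gripper_width: 1.0
gripper_force: 0.0
```

Call:
{"op": "arm_command", "data": {
  "deltas": [
    [0,0,0,-0.1,0,0.1,0.5],
    [0,0,0,-0.1,0,0.1,1],
    [0,0,0,-0.1,0,0.1,1],
    [0,0,0,-0.1,0,0.1,1],
    [0,0,0,-0.1,0,0.1,1],
    [0,0,0,-0.1,0,0.1,1],
    [0,0,0,-0.1,0,0.1,1],
    [0,0,0,-0.1,0,0.1,1]
  ]
}}

```text
time_s: 2.65
tcp_pos: [0.5625, -0.2144, 0.1339]
ee_rot: [[0.172, -0.985, -0.0], [-0.985, -0.172, -0.0], [0.0, 0.0, -1.0]]
wrist_force: [0.6, 0.3, 0.2]
gripper_width: 0.477
gripper_force: 0.0
```

Call:
{"op": "arm_command", "data": {
  "deltas": [
    [0,0,0,0,0,0,1],
    [0,0,0,0,0,0,1],
    [0,0,0,0,0,0,1]
  ]
}}

```text
time_s: 2.9
tcp_pos: [0.5625, -0.2145, 0.1338]
ee_rot: [[0.172, -0.985, -0.0], [-0.985, -0.172, 0.0], [-0.0, 0.0, -1.0]]
wrist_force: [-0.3, -0.4, 0.3]
gripper_width: 0.253
gripper_force: 0.0
```

Run:
```python
from h import *
a=capture("wrist")["pixels"];b=capture("scene")["pixels"]
cv2.imwrite("pics/m.png",np.hstack([cv2.resize(a,(400,300)),cv2.resize(b[90:240,230:430],(400,300))]));print(sense()["gripper_width"])
```

```text
0.15444033286804196
```

View pics/m.png

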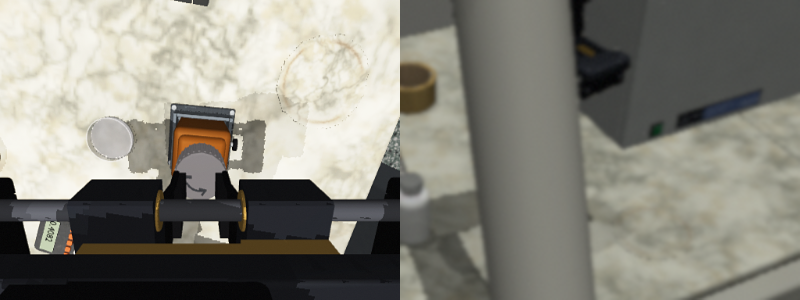

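The fingers look further closed than the 43 mm cap allows. I'll overlay the projections of the TCP, the fingertips and the cap.

Run:
```python
from h import *
c=capture("wrist");s=sense();p=c["pixels"].copy()
f=192/np.tan(np.radians(c["fovy"])/2);K=np.array([[f,0,c["cx"]],[0,f,c["cy"]],[0,0,1.]])
P=lambda X:cv2.projectPoints(np.array(X,float).reshape(-1,3),np.array(c["rvec"],float),np.array(c["tvec"],float),K,None)[0].reshape(-1,2)
a=np.linspace(0,2*np.pi,60);r=lambda z:np.c_[.562+.0215*np.cos(a),-.215+.0215*np.sin(a),0*a+z]
k=4;x0,y0=160,130
z=cv2.resize(p[y0:y0+145,x0:x0+195],None,fx=k,fy=k)
D=lambda X,col:[cv2.circle(z,tuple(int(v) for v in (q-[x0,y0])*k),2,col,-1) for q in P(X)]
D(r(.138),(0,0,255));D(r(.108),(0,255,0));t=s["tcp_pos"];D(t,(255,0,0));D(t+s["ee_rot"][:,2]*.019,(255,255,0))
cv2.imwrite("pics/ov.png",z);print(t,s["gripper_width"],s["gripper_force"],s["wrist_force"],P(t),-cv2.Rodrigues(np.array(c["rvec"],float))[0].T@np.array(c["tvec"],float).ravel())
```

```text
[ 0.56251901 -0.21445496  0.13382197] 0.1130652850562471 0.0 [-0.29404223  0.23495    -0.06317616] [[256.78117146 223.21251304]] [ 0.57601509 -0.28926564  0.31463681]
```

View pics/ov.png

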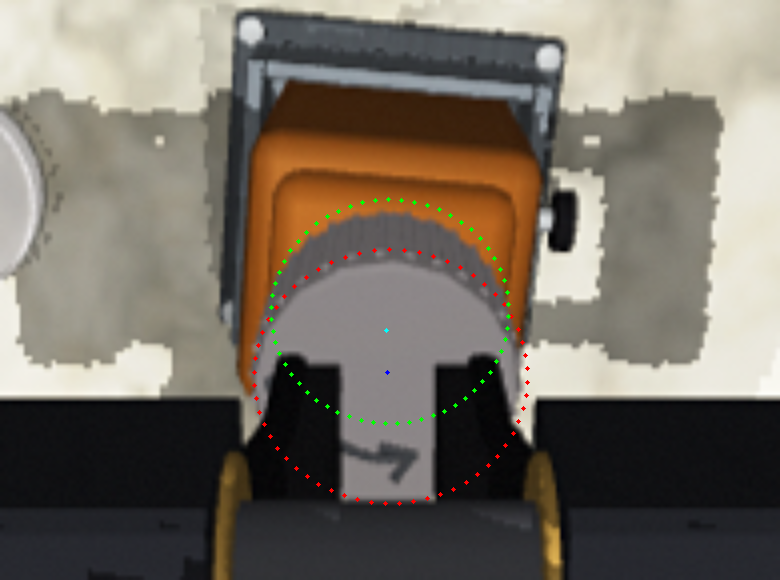

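The fingers cover the cap's top face, so their tips seem to be above it rather than beside it. I'll check with the open-finger image: intersect the pixels of the inner tip edges with the planes at ±43.5 mm.

Run:
```python
from h import *
import pickle
c=pickle.load(open("w1.pkl","rb"));t=np.array([.4793,-.2187,.2033]);E=np.array([[.171,-.9853,0],[-.9853,-.171,0],[0,0,-1.]])
R=cv2.Rodrigues(np.array(c["rvec"],float))[0];o=E.T@(-R.T@np.array(c["tvec"],float).ravel()-t)
f=192/np.tan(np.radians(c["fovy"])/2);print("cam in tool",o,f)
for u,v in((181,222),(331,222),(181,250),(331,250)):
    d=E.T@R.T@np.array([(u-c["cx"])/f,(v-c["cy"])/f,1])
    for y in(.0435,-.0435):
        k=(y-o[1])/d[1]
        if k>0: print(u,v,o+k*d)
cv2.imwrite("pics/f.png",cv2.resize(c["pixels"][200:320,110:250],None,fx=5,fy=5,interpolation=cv2.INTER_CUBIC))
```

```text
cam in tool [ 0.07564578 -0.00143485 -0.18059298] 303.3188810923139
181 222 [ 0.00931621 -0.0435     -0.02146891]
331 222 [ 0.00581787  0.0435     -0.0129399 ]
181 250 [-0.00588848 -0.0435     -0.02582121]
331 250 [-0.01016426  0.0435     -0.01764035]
```

View pics/f.png

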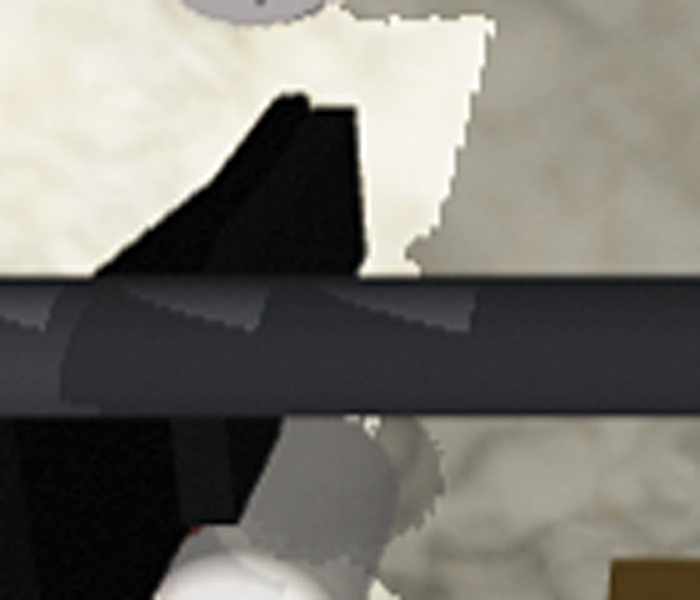

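The open-finger view shows the pads ending about 19 mm behind the reported TCP, not 19 mm ahead of it. That explains the empty closure above the cap. I'll open, descend about 30 mm more while watching the force, and grip again.

Call:
{"op": "arm_command", "data": {
  "deltas": [
    [0,0,0,0,0,-1.0,-1],
    [0,0,0,0,0,-1.0,-1],
    [0,0,0,0,0,-1.0,-1],
    [0,0,0,0,0,-1.0,-1],
    [0,0,0,0,0,-1.0,-1],
    [0,0,0,0,0,-1.0,-1],
    [0,0,0,0,0,-1.0,-1],
    [0,0,0,0,0,-1.0,-1]
  ]
}}

```text
time_s: 3.72
tcp_pos: [0.5624, -0.2145, 0.1437]
ee_rot: [[0.172, -0.985, -0.0], [-0.985, -0.172, 0.0], [-0.0, 0.0, -1.0]]
wrist_force: [-0.9, -0.8, -0.7]
gripper_width: 0.635
gripper_force: 0.0
```

Call:
{"op": "arm_command", "data": {
  "deltas": [
    [0,0,0,0,0,0,-1],
    [0,0,0,0,0,0,-1],
    [0,0,0,0,0,0,-1],
    [0,0,0,0,0,0,-1],
    [0,0,0,0,0,0,-1],
    [0,0,0,0,0,0,-1]
  ]
}}

```text
time_s: 4.22
tcp_pos: [0.5625, -0.2145, 0.1439]
ee_rot: [[0.172, -0.985, 0.0], [-0.985, -0.172, 0.0], [0.0, -0.0, -1.0]]
wrist_force: [0.3, 0.8, -0.1]
gripper_width: 0.985
gripper_force: 0.0
```

Now down 4 cm in small steps.

Call:
{"op": "arm_command", "data": {
  "deltas": [
    [0,0,0,0,0,0.7,-1],
    [0,0,0,0,0,1.4,-1],
    [0,0,0,0,0,2.1,-1],
    [0,0,0,0,0,2.8,-1],
    [0,0,0,0,0,2.8,-1]
  ]
}}

```text
time_s: 4.63
tcp_pos: [0.5611, -0.2141, 0.1134]
ee_rot: [[0.172, -0.985, -0.004], [-0.985, -0.172, 0.001], [-0.002, 0.004, -1.0]]
wrist_force: [0.1, -0.3, -0.8]
gripper_width: 1.002
gripper_force: 0.0
```

Call:
{"op": "arm_command", "data": {
  "deltas": [
    [0,0,0,0,0,0.4,-1],
    [0,0,0,0,0,0.8,-1],
    [0,0,0,0,0,1.2,-1],
    [0,0,0,0,0,1.2,-1]
  ]
}}

```text
time_s: 4.97
tcp_pos: [0.562, -0.2143, 0.1029]
ee_rot: [[0.172, -0.985, -0.002], [-0.985, -0.172, 0.0], [-0.001, 0.001, -1.0]]
wrist_force: [-0.4, -0.2, -0.4]
gripper_width: 0.999
gripper_force: 0.0
```

Call:
{"op": "arm_command", "data": {
  "deltas": [
    [0,0,0,0,0,0,1],
    [0,0,0,0,0,0,1],
    [0,0,0,0,0,0,1],
    [0,0,0,0,0,0,1],
    [0,0,0,0,0,0,1],
    [0,0,0,0,0,0,1],
    [0,0,0,0,0,0,1],
    [0,0,0,0,0,0,1]
  ]
}}

```text
time_s: 5.63
tcp_pos: [0.5629, -0.2144, 0.104]
ee_rot: [[0.172, -0.985, 0.001], [-0.985, -0.172, -0.0], [0.0, -0.001, -1.0]]
wrist_force: [1.6, 1.1, -1.1]
gripper_width: 0.481
gripper_force: 30.3
```

Call:
{"op": "arm_command", "data": {
  "deltas": [
    [0,0,0,0,0,0,1],
    [0,0,0,0,0,0,1],
    [0,0,0,0,0,0,1],
    [0,0,0,0,0,0,1]
  ]
}}

```text
time_s: 5.97
tcp_pos: [0.5629, -0.2144, 0.1039]
ee_rot: [[0.172, -0.985, 0.001], [-0.985, -0.172, -0.0], [0.0, -0.001, -1.0]]
wrist_force: [1.2, 0.1, 0.3]
gripper_width: 0.479
gripper_force: 30.0
```

Gripped at 30 N and the width fits the cap. Now press 6 mm.

Call:
{"op": "arm_command", "data": {
  "deltas": [
    [0,0,0,0,0,0.2,1],
    [0,0,0,0,0,0.4,1],
    [0,0,0,0,0,0.6,1],
    [0,0,0,0,0,0.65,1],
    [0,0,0,0,0,0.65,1],
    [0,0,0,0,0,0.65,1]
  ]
}}

```text
time_s: 6.47
tcp_pos: [0.563, -0.2146, 0.1004]
ee_rot: [[0.173, -0.985, 0.002], [-0.985, -0.173, -0.001], [0.001, -0.002, -1.0]]
wrist_force: [-1.8, 3.0, 11.6]
gripper_width: 0.48
gripper_force: 30.0
```

Call:
{"op": "arm_command", "data": {
  "deltas": [
    [0,0,0,0,0,0,1],
    [0,0,0,0,0,0,1],
    [0,0,0,0,0,0,1]
  ]
}}

```text
time_s: 6.72
tcp_pos: [0.563, -0.2146, 0.1004]
ee_rot: [[0.173, -0.985, 0.002], [-0.985, -0.173, -0.001], [0.001, -0.002, -1.0]]
wrist_force: [-2.5, 3.9, 12.7]
gripper_width: 0.482
gripper_force: 30.0
```

Run:
```python
from h import *
s=sense();print(s["tcp_pos"],s["wrist_force"],s["moment"],s["effort"])
c=capture("wrist");cv2.imwrite("pics/g.png",cv2.resize(c["pixels"][120:270,150:350],None,fx=4,fy=4))
```

```text
[ 0.56301561 -0.21455317  0.10042305] [-2.48635411  3.90294031 12.7464184 ] [1.01066661 1.03642689 0.03028094] [-1.34855669e+00 -3.23917794e+01  1.40246093e+01  3.10792722e+00
  1.07573267e+00 -1.41275930e-02]
```

View pics/g.png

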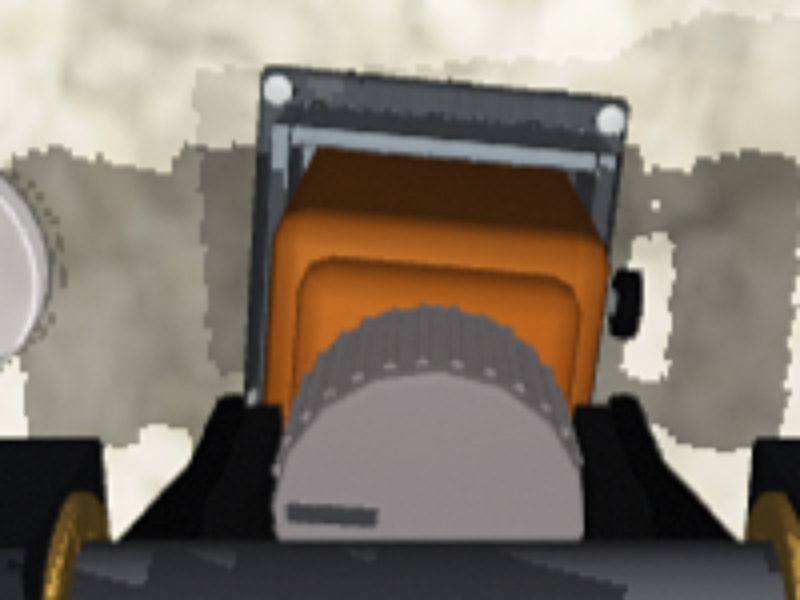

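The picture shows the cap held squarely between the pads. Arm compliance absorbed part of the press, so I'll press further.

Call:
{"op": "arm_command", "data": {
  "deltas": [
    [0,0,0,0,0,0.15,1],
    [0,0,0,0,0,0.3,1],
    [0,0,0,0,0,0.3,1],
    [0,0,0,0,0,0.3,1]
  ]
}}

```text
time_s: 7.1
tcp_pos: [0.563, -0.2146, 0.0977]
ee_rot: [[0.173, -0.985, 0.002], [-0.985, -0.173, -0.001], [0.002, -0.002, -1.0]]
wrist_force: [-3.2, 4.3, 13.7]
gripper_width: 0.484
gripper_force: 30.0
```

Pressed 6.2 mm. Now turn counterclockwise.

Call:
{"op": "arm_command", "data": {
  "deltas": [
    [0,0,-0.08,0,0,0,1],
    [0,0,-0.16,0,0,0,1],
    [0,0,-0.24,0,0,0,1],
    [0,0,-0.32,0,0,0,1],
    [0,0,-0.4,0,0,0,1],
    [0,0,-0.48,0,0,0,1],
    [0,0,-0.56,0,0,0,1],
    [0,0,-0.6,0,0,0,1]
  ]
}}

```text
time_s: 7.77
tcp_pos: [0.5632, -0.2145, 0.0964]
ee_rot: [[0.7, -0.714, 0.002], [-0.714, -0.7, -0.001], [0.002, -0.001, -1.0]]
wrist_force: [-0.9, 3.4, 7.7]
gripper_width: 0.478
gripper_force: 30.0
```

Call:
{"op": "arm_command", "data": {
  "deltas": [
    [0,0,-0.08,0,0,0,1],
    [0,0,-0.16,0,0,0,1],
    [0,0,-0.24,0,0,0,1],
    [0,0,-0.32,0,0,0,1],
    [0,0,-0.4,0,0,0,1],
    [0,0,-0.48,0,0,0,1],
    [0,0,-0.55,0,0,0,1],
    [0,0,-0.55,0,0,0,1]
  ]
}}

```text
time_s: 8.43
tcp_pos: [0.5631, -0.2144, 0.0962]
ee_rot: [[0.97, -0.243, 0.002], [-0.243, -0.97, -0.0], [0.002, -0.0, -1.0]]
wrist_force: [-1.2, 1.9, 6.5]
gripper_width: 0.476
gripper_force: 30.0
```

Run:
```python
from h import *
s=sense();print(s["moment"],s["wrist_force"],s["joints"])
c=capture("wrist");cv2.imwrite("pics/t.png",cv2.resize(c["pixels"][120:270,150:350],None,fx=4,fy=4))
```

```text
[0.83151262 0.49750026 0.02741026] [-1.20777834  1.87197025  6.45011521] [-5.45744989e+00  2.52237100e+01 -1.11734819e+01  6.66016146e-03
 -5.34926966e+01  8.14097012e+01]
```

View pics/t.png

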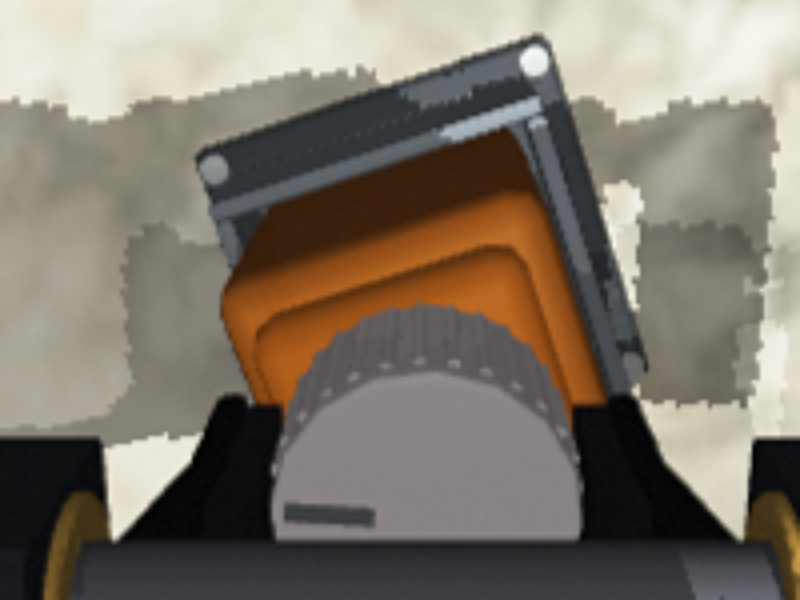

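The pointer kept its place relative to the hand, so the cap turned with it by about 1.14 rad. Ease up, release, then retreat.

Call:
{"op": "arm_command", "data": {
  "deltas": [
    [0,0,0,0,0,-0.3,1],
    [0,0,0,0,0,-0.7,1],
    [0,0,0,0,0,-1.1,1],
    [0,0,0,0,0,-1.1,-1],
    [0,0,0,0,0,-1.1,-1],
    [0,0,0,0,0,-1.1,-1],
    [0,0,0,0,0,-1.1,-1],
    [0,0,0,0,0,-1.1,-1]
  ]
}}

```text
time_s: 9.15
tcp_pos: [0.562, -0.2146, 0.1048]
ee_rot: [[0.969, -0.246, -0.001], [-0.246, -0.969, 0.0], [-0.001, 0.0, -1.0]]
wrist_force: [0.6, -1.0, -0.1]
gripper_width: 0.773
gripper_force: 0.0
```

Call:
{"op": "arm_command", "data": {
  "deltas": [
    [0,0,0,0,0,0,-1],
    [0,0,0,0,0,0,-1],
    [0,0,0,0,0,0,-1],
    [0,0,0,0,0,-1.5,-1],
    [0,0,0,0,0,-4,-1],
    [0,0,0,0,0,-8,-1],
    [0,0,0,0,0,-12,-1],
    [0,0,0,0,0,-12,-1]
  ]
}}

```text
time_s: 9.82
tcp_pos: [0.5671, -0.2162, 0.2352]
ee_rot: [[0.97, -0.244, 0.017], [-0.244, -0.97, -0.006], [0.018, 0.001, -1.0]]
wrist_force: [0.9, -0.7, 2.1]
gripper_width: 1.004
gripper_force: 0.0
```

Run:
```python
from h import *
s=sense();print(s["tcp_pos"],s["wrist_force"],s["gripper_width"])
c=capture("wrist");cv2.imwrite("pics/e.png",c["pixels"])
```

```text
[ 0.5670815  -0.21623334  0.23515779] [ 0.89137902 -0.74873496  2.08227404] 1.0036768565863032
```

View pics/e.png

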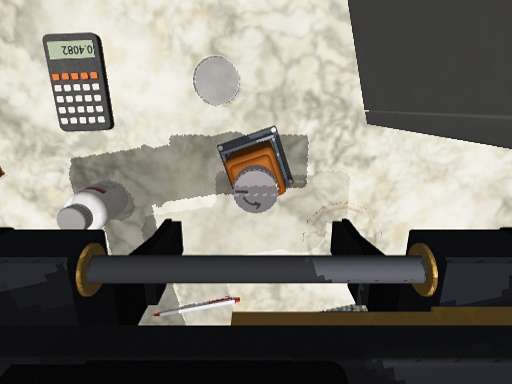

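The hand is clear and open. The cap's pointer (240,192) has stayed turned relative to the bottle. Handing in.

```bash
python3 -c "
from station import finish_job
print(finish_job())"
```

```text
the job is handed in; nothing more can be done
None
```

I pressed the square bottle's cap about 6 mm, turned it about 1.14 rad counterclockwise and released it, kept the arm well away from the round bottle, and handed the job in; I did not measure the spring-up height, no verdict came back, and I viewed 11 pictures, one over the limit of 10.

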